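# Load the two-tier egg steamer

### The job

Get the egg steamer ready: take the two eggs from the wooden holder and lower each one gently, blunt end down, into a wire cup of the lower tier inside the deep steel pot - feel for the tier: its height on the post is not known, so neither drop the eggs nor press hard on them. Then slide the loose upper tier over the post until it sits level on the post's collar above the eggs, and leave the tumbler and the pepper jar where they stand.

Things in the scene. Friction and masses are not known exactly. Their poses are not given: they have to be found in the camera images.
- pot: deep steel pot with two loop handles, fixed; 250 mm across, inside 244 mm, rim 140 mm above its underside, handles reach 156 mm from its axis along its y axis. Origin: centre of its underside, on the worktop, z up. In its middle stands a fixed upright post, 12 mm thick above its 30 mm wide collar; round the post, deep in the pot, is the lower tier (see cup0, cup1)
- cup0 (a point): point level with the pot's rim (140 mm above its underside), straight above the centre of a cup of the lower tier: four wire rings, 35 mm wire-centre diameter, 4 mm wire, centres 62 mm from the post and 90 degrees apart, inside an outer wire of 167 mm diameter. Any two cups may be used. An egg in a cup stands upright, its blunt end 6 mm below the wire centres
- cup1 (a point): as cup0, above the next cup. The lower tier is clamped on the post by a thumbscrew with its wire centres anywhere from 26 to 62 mm above the pot's underside, the same for all cups; that height is not reported and must be felt or seen. The tier is level and rigid
- cup2 (a point): as cup0, above the third cup, across the post from cup0
- cup3 (a point): as cup0, above the fourth cup, across the post from cup1
- collar (a point): centre of the top face of the post's collar, 124 mm above the pot's underside, on which the upper tier's hub comes to rest
- post_tip (a point): top of the post's domed tip, 38 mm above the collar, 162 mm above the pot's underside
- egg_a: hen's egg, light brown, 43 mm across, 56 mm tall, 60 g nominal, standing blunt end down in the egg holder (z up). Widest, with upright flanks, 21 to 26 mm above its blunt end. Fragile: a grip of 20 to 40 N holds it; pressed on anything in the pot with over 20 N, or falling there by over about 5 mm, it cracks. Origin: the blunt end, on the egg's axis
- egg_b: the other, equal egg; as egg_a
- egg_a_mid (a point): on the axis of egg_a, 24 mm above its blunt end, in its widest part
- egg_b_mid (a point): on the axis of egg_b, 24 mm above its blunt end, in its widest part
- egg_holder: fixed wooden block, 106 x 106 x 22 mm, with a 2 x 2 pattern of 32 mm holes at +-26 mm in its x and y; origin: centre of its underside, z up. The eggs stand in the holes at (+26, +26) mm and (-26, -26) mm of its frame; each egg's blunt end is 7 mm below the block's top
- upper_tier: loose steel tier, 160 g nominal, lying on four small feet on the worktop: a hub tube 26 mm across, bore 15.5 mm, standing up in the middle to 38 mm above the underside, and at its foot four wire cups of 4 mm wire in an outer wire, 171 mm across overall, wires 3 to 7 mm above its underside. It is gripped by the hub from above. Origin: on the hub's axis, level with the underside; z up
- hub_foot (a point): centre of the lower end of the upper tier's hub, 2.5 mm above the tier's underside
- hub_top (a point): centre of the upper end of the upper tier's hub, 38 mm above the tier's underside
- tumbler: small clear glass tumbler, 47 mm across, 62 mm tall, bystander; origin: centre of its underside
- pepper_jar: spice jar with a dark cap, 44 mm across, 96 mm tall, bystander; origin: centre of its underside
There are look-alikes about, which are no part of the job. What is shaped like the egg_b but pink or red is not meant.

How it is judged:
By the outcome, as a careful person would: the job done as asked, in the order asked, and still so for the second after the job is handed in, with the robot touching nothing.
It also fails if it takes over 72 s, if anything falls off the work surface, if the arm or the gripper's body presses on something with over 40 N, if the wrist force passes 120 N, or if a joint passes its speed limit or range.

### The arm

A 7-joint arm with a two-finger parallel gripper is mounted at the origin on a cart in front of the work surface, level with it; the furniture and walls round the work are solid. World frame = base frame: x ahead of the robot, y to its left, z up, the work surface at z = 0. Lengths are in m, angles in rad, forces in N, time in s.
With the tool pointing down it reaches from about 0.4 to 0.85 m from the base axis. Payload 4.4 kg.
Tool frame: the origin (TCP) lies at the very end of the fingers, on their centre line; the grasp point (between the pads) lies 19 mm behind it; z points along the fingers, y is the line along which they close (so a half turn about z gives the same grasp; the last joint's range is limited). The gripper opens to 94 mm and grips with 3 to 60 N. Pads are 16 mm wide; open, the fingers measure 119 mm over their backs; the gripper's body (75 mm by 177 mm) begins 78 mm behind the grasp point.
Start: joints at [-0.066, 0.628, 0.038, 1.517, -0.027, 0.996, -0.02], TCP at [0.65, 0, 0.205] pointing down, gripper open.
Joint ranges: [-3.06, 3.06], [-0.37, 2.12], [-1.25, 1.32], [0.18, 2.47], [-1.1, 4.24], [0.23, 1.98], [-2.94, 2.94]. Speed limits (rad/s): [2.57, 2.57, 3.14, 3.14, 3.14, 3.14, 3.14].

### API

Orientations are given as a 3x3 rotation matrix whose columns are the frame's x, y, z axes.
In Python, from rig import monitor, vision, manip gives the robot as it stands. The module is installed in compiled form; this text tells all that it offers.
- The arm moves only by the tool carry_out, never from a script. Its argument "plan" is a list that holds one entry, the list of rows, each a list of 6 numbers: the shift along the world's x, y, z each as a share of 0.5 m, from -1 to 1, then the turn, a rotation vector about the world's x, y, z each as a share of 0.5 rad, from -1 to 1. In form: [[[tx, ty, tz, ax, ay, az], ...]]. A call has 1 to 12 rows; each row is the pose to reach, as a shift and turn from the pose commanded when the call began; what a row does not reach only later rows make up. A row lasts 1/8 s, in which the tool goes at most 62.5 mm and 10.7 degrees, less where a joint would pass 70% of its speed; a pose out of reach is approached as far as the arm can. A call with a number of a shift or a turn outside -1 to 1 is refused whole. A call with a gripper value outside its range is refused whole. "jaw" is the finger opening in mm, from 0 to 94, set as the call begins (left out, the last holds). The fingers move at their own pace and stop on an object; the grip force is fixed at half the most. Time passes only in rows, so rows that repeat a pose let the fingers close. It gives the time, the measured TCP pose, the force, the opening and the grip force at its end, in the units of the state.
- monitor.get_state(): the state, without advancing time (a new reading comes with each control period).
- vision.read_camera(name): name is "scene" or "side" or "wrist"; returns a dict with "color" (480x640x3 uint8, red, green, blue), "intrinsics" (3x3 intrinsics, pixels), "world_from_camera" (4x4, takes a point from camera to world coordinates). Camera axes: x right, y up, looking along -z (the intrinsics and any distortion apply to the point x, -y, -z); pixel columns grow to the right and rows downward; lengths in m; the calibration is good to about 2 mm. A picture is of the moment at which its call begins. There is no depth.
- manip.job_done(): hands the job in; it is judged then, once.
The state is a dict: "time": time; "joint_positions": joint angles; "joint_vel": joint speeds; "tau": joint torques, N m; "ee_pos": TCP position; "ee_rot": TCP orientation; "ft_force": force on the tool from outside, world axes, zero at the start; "torque": the same for the moment, N m; "finger_gap": opening from 0.0 (shut) to 1.0 (fully open); "finger_force": force on a finger pad.
Only numpy, scipy, OpenCV 4.12 (cv2) and the standard library are available. Lean on these libraries where they do the work, as an engineer would, in place of code of your own. Each camera call takes 0.05 s, during which the arm holds its last target. There are 200 camera calls.

## Working session

There is one attempt and no reset: what is moved stays moved. The work goes in short steps, Python scripts to look and compute and a tool call to move; the robot and the scene stay as the last step left them, time stands still between calls to the robot, and variables do not carry over. Pictures are saved under pics/ and viewed, at most 12 in all, crops included, and the job is handed in when it is done.

Besides the shell and the picture viewer there is one more tool, called by a JSON object that holds its "name" and its "arguments", one argument or row to a line. carry_out: Moves the arm, as the interface text tells. Its arguments: {"type":"object","properties":{"plan":{"type":"array"},"jaw":{"type":"number"}},"required":["plan"]}

```bash
mkdir -p pics; cat > h.py <<'E'
import numpy as np, cv2
from rig import monitor, vision, manip
def snap(n,f):
    c=vision.read_camera(n); cv2.imwrite(f'pics/{f}.png',c['color'][:,:,::-1]); np.savez(f'pics/{f}.npz',K=c['intrinsics'],T=c['world_from_camera']); return c
def load(f):
    d=np.load(f'pics/{f}.npz'); return d['K'],d['T']
def proj(f,P):
    K,T=load(f); p=np.linalg.inv(T)@np.c_[np.atleast_2d(P),np.ones(len(np.atleast_2d(P)))].T
    q=K@np.array([p[0],-p[1],-p[2]]); return (q[:2]/q[2]).T
def ray(f,u,v):
    K,T=load(f); d=np.linalg.inv(K)@[u,v,1]; d=T[:3,:3]@[d[0],-d[1],-d[2]]; return T[:3,3],d/np.linalg.norm(d)
def atz(f,u,v,z):
    o,d=ray(f,u,v); return o+d*(z-o[2])/d[2]
def tri(obs):
    A=np.zeros((3,3));b=np.zeros(3)
    for f,u,v in obs:
        o,d=ray(f,u,v);M=np.eye(3)-np.outer(d,d);A+=M;b+=M@o
    return np.linalg.solve(A,b)
E
python3 - <<'E'
from h import *
for n in ['scene','side','wrist']:
    c=snap(n,n+'0'); print(n,c['world_from_camera'].round(3).tolist(),c['intrinsics'].round(1).tolist(), [k for k in c])
s=monitor.get_state(); print(s)
E
```

```text
scene [[-0.498, 0.452, -0.74, -0.311], [-0.867, -0.254, 0.428, 0.395], [0.005, 0.855, 0.519, 0.684], [0.0, 0.0, 0.0, 1.0]] [[496.9, 0.0, 325.1], [0.0, 496.9, 240.0], [0.0, 0.0, 1.0]] ['color', 'intrinsics', 'world_from_camera']
side [[0.98, 0.075, -0.185, 0.3], [-0.2, 0.335, -0.921, -1.031], [-0.007, 0.939, 0.343, 0.478], [0.0, 0.0, 0.0, 1.0]] [[438.3, 0.0, 319.6], [0.0, 438.3, 240.9], [0.0, 0.0, 1.0]] ['color', 'intrinsics', 'world_from_camera']
wrist [[1.0, 0.0, 0.003, 0.651], [-0.001, 0.969, 0.245, 0.072], [-0.003, -0.245, 0.969, 0.385], [0.0, 0.0, 0.0, 1.0]] [[348.0, 0.0, 323.6], [0.0, 348.0, 236.5], [0.0, 0.0, 1.0]] ['color', 'intrinsics', 'world_from_camera']
{'time': 0.15, 'joint_positions': array([-0.0657762 ,  0.62912629,  0.03844857,  1.51813475, -0.02701654,
        0.99630479, -0.01999174]), 'joint_vel': array([-0.00081913, -0.00200625,  0.00056728, -0.0029533 ,  0.00045518,
       -0.00161599,  0.00140184]), 'tau': array([ 1.52036100e-03, -5.50088596e+01,  1.14465751e+00, -1.86816269e+01,
       -5.22438856e-02,  2.09789607e-02,  9.34746663e-05]), 'ee_pos': array([6.49487961e-01, 2.23105730e-05, 2.04771283e-01]), 'ee_rot': array([[ 2.45991089e-05,  9.99998940e-01, -1.45570026e-03],
       [ 1.00000000e+00, -2.45885079e-05,  7.30031184e-06],
       [ 7.26451061e-06, -1.45570044e-03, -9.99998940e-01]]), 'ft_force': array([ 0.57226478, -0.51066817, -0.53369911]), 'torque': array([-0.02287426,  0.03381345, -0.01193597]), 'finger_force': 0.0, 'finger_gap': 0.9938275524806776}
```

View pics/scene0.png

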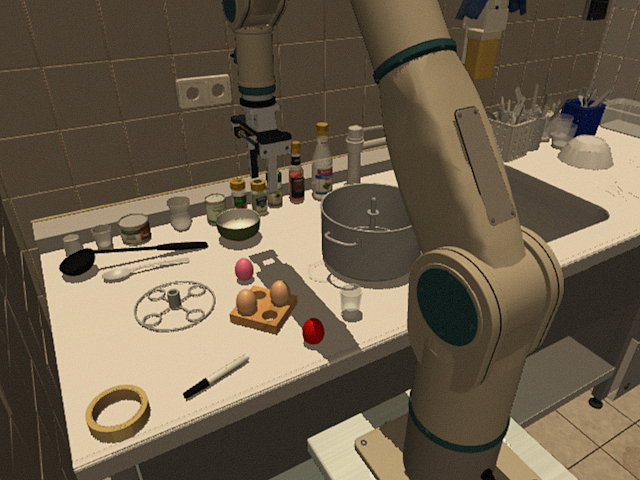

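View pics/side0.png

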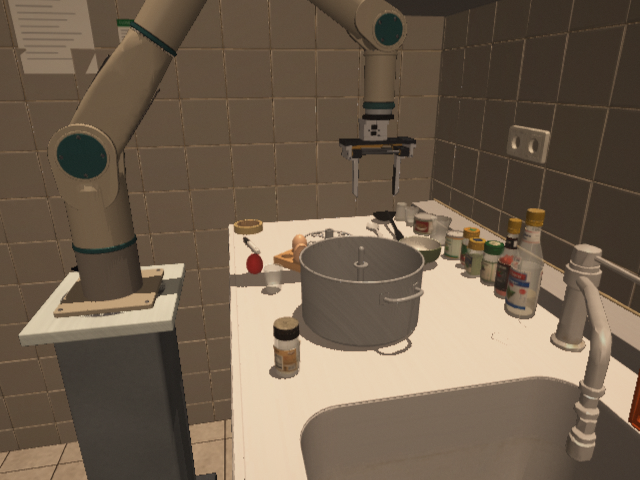

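View pics/wrist0.png

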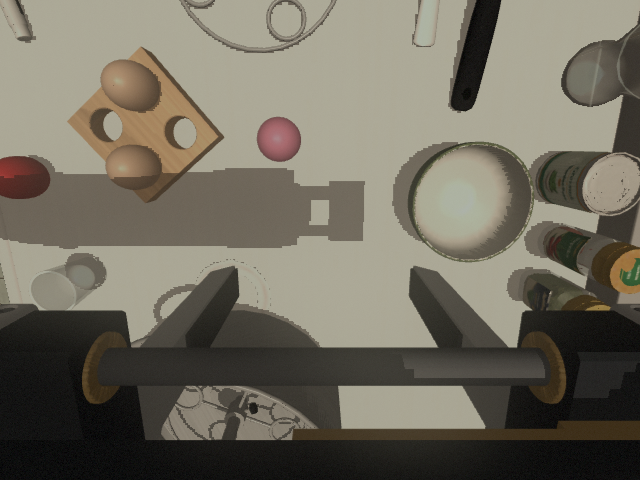

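The wrist view shows the holder (corners about (142,47), (68,121), (150,202), (223,136)) and the two brown eggs. The pot's post tip is at (361,250) in the side view and (374,200) in the scene view. The upper tier is at scene (175,305).

```bash
python3 - <<'E'
from h import *
print('tip',tri([('scene0',374,200),('side0',361,249)]), atz('scene0',374,199,.162), atz('side0',361,249,.162))
C=[atz('wrist0',u,v,.022)[:2] for u,v in [(142,47),(68,121),(150,202),(223,136)]]
print('holder',np.round(C,4).tolist(),np.mean(C,0),[np.linalg.norm(C[i]-C[i-1]).round(4) for i in range(4)])
H=[atz('wrist0',u,v,.022)[:2] for u,v in [(106,125),(181,132)]];print('holes',H)
for u,v in [(131,85),(133,167)]: print('egg',atz('wrist0',u,v,.043))
print('egg scene',atz('scene0',247,302,.043),atz('scene0',280,292,.043))
print('hub top',atz('scene0',174,291,.038)); 
print('tumbler',atz('wrist0',55,290,.062),atz('wrist0',82,275,.0),atz('scene0',351,290,.06)); print('jar',atz('side0',287,325,.096))
E
```

```text
tip [ 0.54582366 -0.23308072  0.15546996] [ 0.53773557 -0.22752112  0.162     ] [ 0.54198938 -0.24724577  0.162     ]
holder [[0.478, 0.165], [0.3957, 0.0984], [0.4673, 0.0172], [0.549, 0.0839]] [0.47249467 0.0911083 ] [np.float64(0.1078), np.float64(0.1059), np.float64(0.1083), np.float64(0.1054)]
holes [array([0.432947  , 0.09452719]), array([0.50714711, 0.08775328])]
egg [0.4738613  0.12808376 0.043     ]
egg [0.46571003 0.05443799 0.043     ]
egg scene [0.46831916 0.12905891 0.043     ] [0.46560963 0.05539091 0.043     ]
hub top [0.58602505 0.24830173 0.038     ]
tumbler [ 0.38161198 -0.06516529  0.062     ] [ 3.65399967e-01 -7.24578393e-02  5.55111512e-17] [ 0.37881843 -0.06681586  0.06      ]
jar [ 0.37179663 -0.3945021   0.096     ]
```

{"name": "carry_out", "arguments": {
  "plan": [
    [[-0.03, -0.06, 0.1, 0, 0, 0], [-0.08, -0.14, 0.18, 0, 0, 0], [-0.13, -0.23, 0.26, 0, 0, 0], [-0.18, -0.31, 0.32, 0, 0, 0], [-0.21, -0.37, 0.35, 0, 0, 0], [-0.22, -0.4, 0.36, 0, 0, 0], [-0.22, -0.4, 0.36, 0, 0, 0], [-0.22, -0.4, 0.36, 0, 0, 0]]
  ]
}}

```text
time: 1.15
ee_pos: [0.5405, -0.1979, 0.3842]
ee_rot: [[-0.003, 1.0, -0.002], [1.0, 0.003, 0.002], [0.002, -0.002, -1.0]]
ft_force: [0.3, 0.8, -0.7]
finger_gap: 0.996
finger_force: 0.0
```

```bash
python3 - <<'E'
from h import *
c=snap('wrist','w1'); snap('scene','s1'); snap('side','d1'); s=monitor.get_state(); print(s['ee_pos'],s['time'],s['ft_force'])
im=cv2.imread('pics/w1.png'); cv2.imwrite('pics/w1c.png',cv2.resize(im[60:360,120:520],(800,600),interpolation=cv2.INTER_CUBIC))
E
```

```text
[ 0.54046193 -0.19832606  0.3845609 ] 1.3 [ 0.8775737  -0.41285771  0.33473215]
```

View pics/w1c.png

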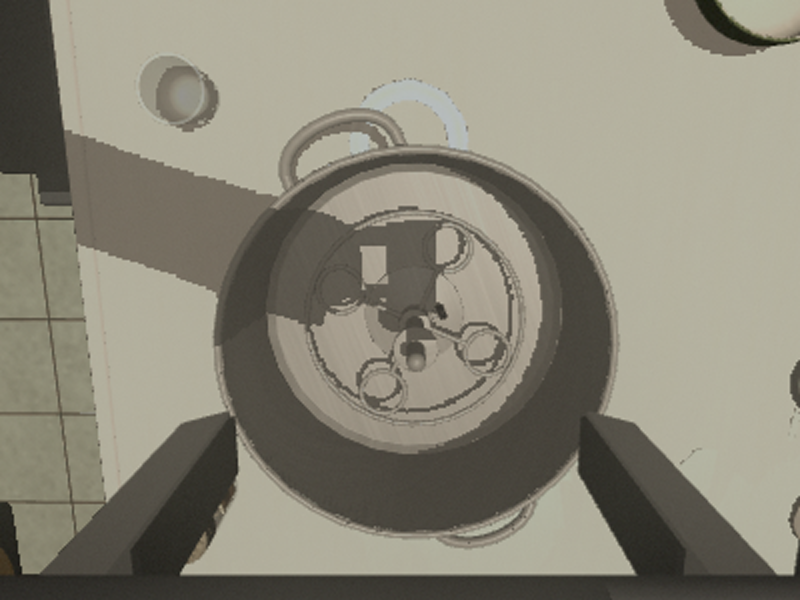

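The crop shows the pot from above (crop px, 2x, offset 120,60). Rim ellipse centre is at about (416,342), cups at (341,288), (447,247), (484,348) and (382,385), and the post tip at (416,362). The tier is fairly low.

```bash
python3 - <<'E'
from h import *
from scipy.optimize import least_squares
o=lambda p:(p[0]/2+120-.25,p[1]/2+60-.25)
P=lambda p,z:atz('w1',*o(p),z)[:2]
rim=np.array([P(p,.140) for p in [(216,340),(617,345),(412,147),(410,537)]])
f=lambda q:np.hypot(*(rim-q[:2]).T)-q[2]
r=least_squares(f,[.54,-.24,.125]);print('rim',r.x,r.fun)
print('tip',P((416,362),.162),'collar',P((413,322),.124))
cups=[(341,288),(447,247),(484,348),(382,385)]
for z in np.arange(.026,.063,.006):
    C=np.array([P(p,z) for p in cups]); c=C.mean(0); d=C-c
    O=np.array([P(p,z) for p in [(305,315),(523,315),(414,210),(414,425)]])
    print(round(z,3),c.round(4),np.hypot(*d.T).round(4),np.degrees(np.arctan2(d[:,1],d[:,0])).round(1),'outer',(O[1]-O[0])[0].round(4),(O[2]-O[3])[1].round(4),O.mean(0).round(4))
# scale-fit on outer wire and tier-centre vs pot-centre
print(atz('s1',374,199,.162),atz('d1',361,249,.162))
E
```

```text
rim [ 0.54633176 -0.2346165   0.12605149] [-8.60273341e-05 -8.14266462e-05  8.94187319e-05  7.80352484e-05]
tip [ 0.5459361 -0.2329192] collar [ 0.54425929 -0.21624532]
0.026 [ 0.5451 -0.233 ] [0.0614 0.0612 0.0612 0.0606] [ 157.3   65.3  -23.3 -114.6] outer 0.1716 0.1727 [ 0.5455 -0.2332]
0.032 [ 0.5451 -0.2318] [0.0607 0.0605 0.0606 0.0599] [ 157.3   65.3  -23.3 -114.6] outer 0.1697 0.1707 [ 0.5455 -0.232 ]
0.038 [ 0.5451 -0.2306] [0.06   0.0598 0.0599 0.0593] [ 157.3   65.3  -23.3 -114.6] outer 0.1678 0.1688 [ 0.5455 -0.2308]
0.044 [ 0.545  -0.2294] [0.0593 0.0592 0.0592 0.0586] [ 157.3   65.3  -23.3 -114.6] outer 0.1659 0.1669 [ 0.5454 -0.2296]
0.05 [ 0.545  -0.2282] [0.0586 0.0585 0.0585 0.0579] [ 157.3   65.3  -23.3 -114.6] outer 0.164 0.165 [ 0.5454 -0.2285]
0.056 [ 0.545 -0.227] [0.058  0.0578 0.0578 0.0572] [ 157.3   65.3  -23.3 -114.6] outer 0.162 0.163 [ 0.5453 -0.2273]
0.062 [ 0.5449 -0.2259] [0.0573 0.0571 0.0571 0.0566] [ 157.3   65.3  -23.3 -114.6] outer 0.1601 0.1611 [ 0.5453 -0.2261]
[ 0.53773557 -0.22752112  0.162     ] [ 0.54198938 -0.24724577  0.162     ]
```

{"name": "carry_out", "arguments": {
  "plan": [
    [[-0.03, 0.06, 0, 0, 0, -0.15], [-0.07, 0.16, -0.02, 0, 0, -0.35], [-0.11, 0.27, -0.08, 0, 0, -0.55], [-0.15, 0.37, -0.17, 0, 0, -0.73], [-0.17, 0.44, -0.27, 0, 0, -0.83], [-0.18, 0.48, -0.34, 0, 0, -0.83], [-0.18, 0.486, -0.37, 0, 0, -0.83], [-0.18, 0.486, -0.37, 0, 0, -0.83], [-0.18, 0.486, -0.37, 0, 0, -0.83]]
  ]
}}

```text
time: 2.42
ee_pos: [0.4507, 0.043, 0.2011]
ee_rot: [[0.403, 0.915, 0.001], [0.915, -0.403, 0.0], [0.001, 0.001, -1.0]]
ft_force: [-0.4, -0.5, 0.1]
finger_gap: 0.998
finger_force: 0.0
```

```bash
python3 - <<'E'
from h import *
snap('wrist','w2'); s=monitor.get_state(); print(s['ee_pos'],s['ee_rot'].round(4).tolist(),s['time'])
im=cv2.imread('pics/w2.png')
# overlay model: holder centre, yaw from holes
c=np.array([.471,.0911]); yaw=np.arctan2(.0742+.0068,.0068-.0742)  # placeholder diag
e=np.array([.0068,.0742])/.0745; h=np.array([e[1],-e[0]])
x=(e+h)/2**.5; y=(e-h)/2**.5
for z,col in [(.022,(0,255,0))]:
    q=[c+.053*(a*x+b*y) for a,b in [(1,1),(1,-1),(-1,-1),(-1,1)]]
    cv2.polylines(im,[proj('w2',[(*p,z) for p in q]).round().astype(int)],True,col,1)
t=np.linspace(0,6.28,60)
for s_ in (1,-1):
    for z,r in [(.039,.0215),(.071,.003)]:
        p=c+s_*.0368*e; cv2.polylines(im,[proj('w2',[(p[0]+r*np.cos(a),p[1]+r*np.sin(a),z) for a in t]).round().astype(int)],True,(255,0,0),1)
    p=c+s_*.0368*h; cv2.polylines(im,[proj('w2',[(p[0]+.016*np.cos(a),p[1]+.016*np.sin(a),.022) for a in t]).round().astype(int)],True,(0,0,255),1)
u,v=proj('w2',[(*c,.022)])[0].astype(int);print(u,v)
v0=max(0,v-120);u0=max(0,u-160)
cv2.imwrite('pics/w2c.png',cv2.resize(im[v0:v0+240,u0:u0+320],None,fx=2.5,fy=2.5,interpolation=cv2.INTER_NEAREST)); print(u0,v0)
E
```

```text
[0.4508942  0.04287424 0.2012986 ] [[0.4037, 0.9149, 0.0019], [0.9149, -0.4037, 0.0002], [0.0009, 0.0016, -1.0]] 2.475
322 168
162 48
```

View pics/w2c.png

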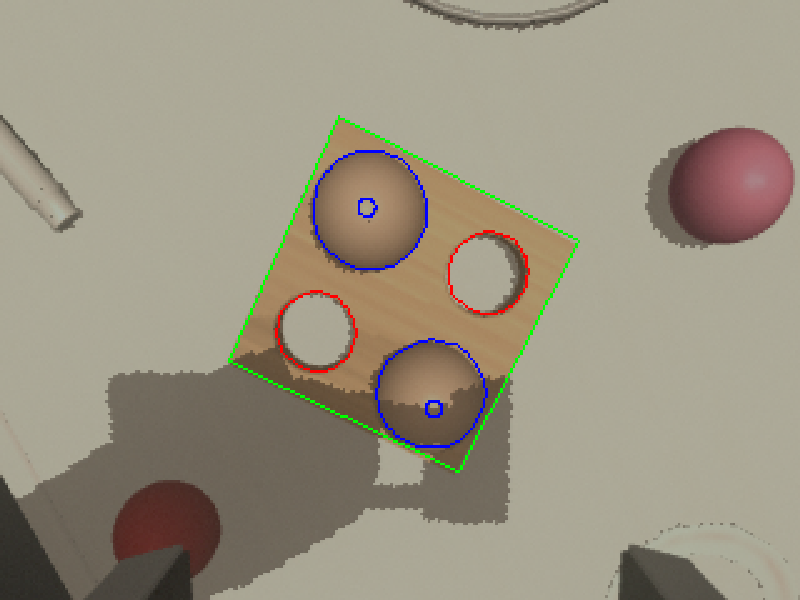

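The overlay matches the holder, holes and both eggs to within about 1 mm. Eggs are at (0.4744, 0.1278) and (0.4676, 0.0545).

{"name": "carry_out", "arguments": {
  "plan": [
    [[0.02, 0.06, 0, 0.08, -0.03, 0], [0.045, 0.15, -0.02, 0.16, -0.07, 0], [0.048, 0.171, -0.08, 0.22, -0.097, 0], [0.048, 0.171, -0.17, 0.22, -0.097, 0], [0.048, 0.171, -0.25, 0.22, -0.097, 0], [0.048, 0.171, -0.31, 0.22, -0.097, 0], [0.048, 0.171, -0.339, 0.22, -0.097, 0], [0.048, 0.171, -0.339, 0.22, -0.097, 0], [0.048, 0.171, -0.339, 0.22, -0.097, 0]]
  ]
}}

```text
time: 3.6
ee_pos: [0.475, 0.1284, 0.0314]
ee_rot: [[0.401, 0.915, 0.05], [0.908, -0.404, 0.11], [0.121, 0.001, -0.993]]
ft_force: [0.4, -0.8, -0.2]
finger_gap: 1.0
finger_force: 0.0
```

{"name": "carry_out", "arguments": {
  "plan": [
    [[0, 0, 0, 0, 0, 0], [0, 0, 0, 0, 0, 0], [0, 0, 0, 0, 0, 0], [0, 0, 0, 0, 0, 0], [0, 0, 0, 0, 0, 0], [0, 0, 0, 0, 0, 0]]
  ],
  "jaw": 30
}}

```text
time: 4.35
ee_pos: [0.4736, 0.1287, 0.0309]
ee_rot: [[0.4, 0.915, 0.048], [0.909, -0.403, 0.11], [0.12, -0.001, -0.993]]
ft_force: [-0.9, -0.3, 0.3]
finger_gap: 0.446
finger_force: 30.0
```

{"name": "carry_out", "arguments": {
  "plan": [
    [[0, 0, 0.03, 0, 0, 0], [0, 0, 0.1, 0, 0, 0], [0, -0.01, 0.2, 0, 0, 0], [0.01, -0.05, 0.28, 0, 0, 0], [0.04, -0.12, 0.33, 0, 0, 0], [0.07, -0.22, 0.34, 0, 0, 0], [0.1, -0.32, 0.34, 0, 0, 0], [0.14, -0.43, 0.34, 0, 0, 0], [0.17, -0.53, 0.34, 0, 0, 0], [0.19, -0.59, 0.34, 0, 0, 0], [0.194, -0.609, 0.34, 0, 0, 0], [0.194, -0.609, 0.34, 0, 0, 0]]
  ]
}}

```text
time: 5.85
ee_pos: [0.5705, -0.1752, 0.2006]
ee_rot: [[0.4, 0.915, 0.047], [0.908, -0.403, 0.111], [0.12, -0.001, -0.993]]
ft_force: [-0.6, -0.5, -1.8]
finger_gap: 0.444
finger_force: 30.0
```

```bash
python3 - <<'E'
from h import *
c=snap('wrist','w3'); s=monitor.get_state(); print(s['ee_pos'],s['finger_gap'],s['ft_force'],s['time'])
im=cv2.imread('pics/w3.png'); t=np.linspace(0,6.28,80)
ctr=np.array([.5455,-.2330])
def circ(x,y,z,r,col): cv2.polylines(im,[proj('w3',[(x+r*np.cos(a),y+r*np.sin(a),z) for a in t]).round().astype(int)],True,col,1)
circ(*ctr,.14,.125,(0,255,0)); circ(*ctr,.028,.0835,(0,0,255)); circ(*ctr,.124,.015,(255,0,0)); circ(*ctr,.160,.005,(255,0,0))
for k in range(4):
    a=np.radians(66.2+90*k); circ(ctr[0]+.062*np.cos(a),ctr[1]+.062*np.sin(a),.028,.0175,(0,0,255))
cv2.imwrite('pics/w3c.png',cv2.resize(im[100:460,80:560],(800,600),interpolation=cv2.INTER_CUBIC))
E
```

```text
[ 0.57054064 -0.17414262  0.20071921] 0.44497982735139263 [ 0.79471845  0.9298405  -0.5078495 ] 5.9
```

View pics/w3c.png

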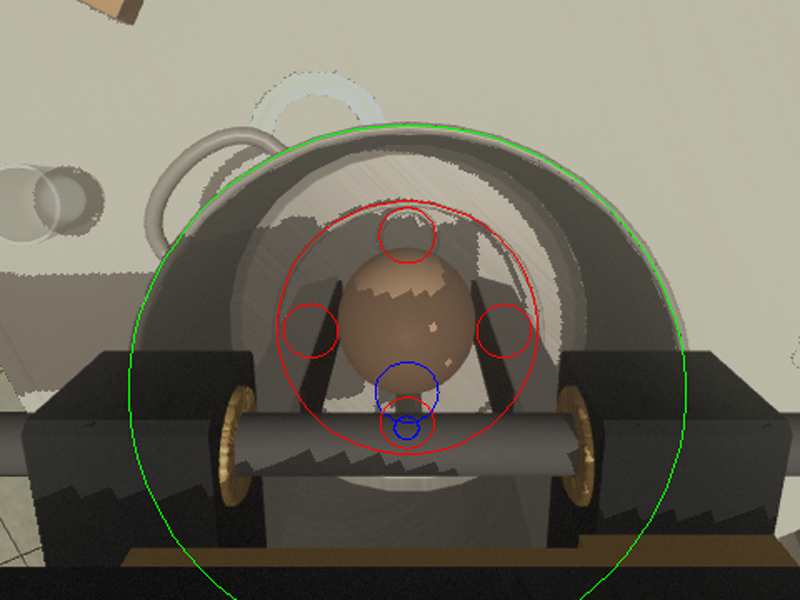

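{"name": "carry_out", "arguments": {
  "plan": [
    [[0, 0, -0.03, 0, 0, 0], [0, 0, -0.08, 0, 0, 0], [0, 0, -0.14, 0, 0, 0], [0, 0, -0.2, 0, 0, 0], [0, 0, -0.25, 0, 0, 0], [0, 0, -0.28, 0, 0, 0], [0, 0, -0.29, 0, 0, 0], [0, 0, -0.294, 0, 0, 0], [0, 0, -0.294, 0, 0, 0], [0, 0, -0.294, 0, 0, 0]]
  ]
}}

```text
time: 7.15
ee_pos: [0.5715, -0.1762, 0.0547]
ee_rot: [[0.4, 0.915, 0.05], [0.909, -0.403, 0.109], [0.12, 0.001, -0.993]]
ft_force: [-0.1, -0.4, -0.9]
finger_gap: 0.448
finger_force: 30.0
```

Free so far. Now 2 mm steps.

{"name": "carry_out", "arguments": {
  "plan": [
    [[0, 0, -0.004, 0, 0, 0], [0, 0, -0.008, 0, 0, 0], [0, 0, -0.012, 0, 0, 0], [0, 0, -0.016, 0, 0, 0], [0, 0, -0.016, 0, 0, 0]]
  ]
}}

```text
time: 7.78
ee_pos: [0.571, -0.1759, 0.0463]
ee_rot: [[0.4, 0.915, 0.048], [0.908, -0.403, 0.11], [0.12, 0.0, -0.993]]
ft_force: [-0.7, 0.4, 3.9]
finger_gap: 0.447
finger_force: 30.0
```

{"name": "carry_out", "arguments": {
  "plan": [
    [[0, 0, -0.001, 0, 0, 0], [0, 0, -0.001, 0, 0, 0]]
  ]
}}

```text
time: 8.02
ee_pos: [0.571, -0.1759, 0.0462]
ee_rot: [[0.4, 0.915, 0.049], [0.908, -0.403, 0.11], [0.12, 0.0, -0.993]]
ft_force: [-1.7, -0.5, 6.8]
finger_gap: 0.448
finger_force: 30.0
```

```bash
python3 - <<'E'
from h import *
snap('wrist','w4'); s=monitor.get_state(); print(s['ee_pos'],s['ft_force'],s['torque'])
im=cv2.imread('pics/w4.png'); t=np.linspace(0,6.28,80); ctr=np.array([.5455,-.2330])
def circ(x,y,z,r,col): cv2.polylines(im,[proj('w4',[(x+r*np.cos(a),y+r*np.sin(a),z) for a in t]).round().astype(int)],True,col,1)
a=np.radians(66.2)
for z,col in [(.028,(0,0,255)),(.038,(0,255,255))]:
    circ(*ctr,z,.0835,col); circ(ctr[0]+.062*np.cos(a),ctr[1]+.062*np.sin(a),z,.0175,col)
circ(*ctr,.14,.125,(0,255,0))
cv2.imwrite('pics/w4c.png',cv2.resize(im[60:360,120:520],(800,600),interpolation=cv2.INTER_CUBIC))
E
```

```text
[ 0.57105444 -0.17589058  0.0462053 ] [-1.8376372   0.5885591   6.56783412] [0.18686992 0.45595877 0.01884202]
```

View pics/w4c.png

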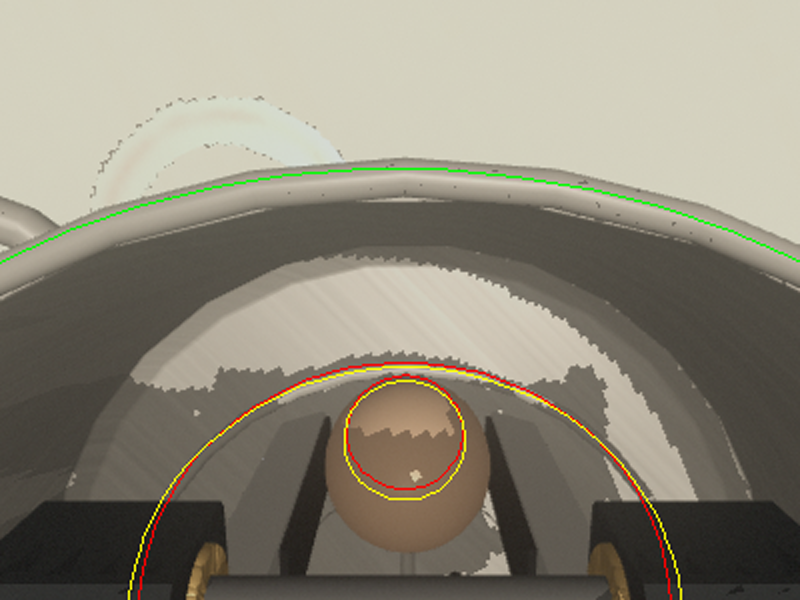

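The egg is held upright in the jaws, with the carriages near the rim. I need to know whether the force comes from the egg or the body, so I'll average force and torque in contact and just above.

```bash
cat >> h.py <<'E'
def avg(n=8):
    R=[]
    for _ in range(n):
        vision.read_camera('side'); s=monitor.get_state(); R.append(np.r_[s['ft_force'],s['torque'],s['ee_pos']])
    R=np.array(R); print(R.mean(0).round(4),'sd',R.std(0).round(3)[:6]); return R.mean(0)
E
python3 -c "
from h import *
avg()"
```

```text
[-2.0454  0.3687  6.8357  0.1732  0.4892  0.0458  0.571  -0.1759  0.0462] sd [0.336 0.339 0.59  0.018 0.029 0.032]
```

{"name": "carry_out", "arguments": {
  "plan": [
    [[0, 0, 0.004, 0, 0, 0], [0, 0, 0.004, 0, 0, 0]]
  ]
}}

```text
time: 8.72
ee_pos: [0.5711, -0.1761, 0.0474]
ee_rot: [[0.4, 0.915, 0.049], [0.908, -0.403, 0.11], [0.12, 0.0, -0.993]]
ft_force: [-0.7, -0.3, -1.4]
finger_gap: 0.445
finger_force: 30.0
```

```bash
python3 -c "
from h import *
avg()"
```

```text
[ 2.760e-02 -1.667e-01 -8.776e-01 -1.012e-01  7.860e-02 -7.000e-04
  5.710e-01 -1.760e-01  4.730e-02] sd [0.396 0.34  0.499 0.014 0.021 0.034]
```

{"name": "carry_out", "arguments": {
  "plan": [
    [[-0.004, 0.0016, 0, 0, 0, 0], [-0.004, 0.0016, -0.002, 0, 0, 0], [-0.004, 0.0016, -0.004, 0, 0, 0], [-0.004, 0.0016, -0.004, 0, 0, 0]]
  ]
}}

```text
time: 9.62
ee_pos: [0.5705, -0.1757, 0.0465]
ee_rot: [[0.4, 0.915, 0.051], [0.909, -0.403, 0.109], [0.12, 0.003, -0.993]]
ft_force: [1.0, -0.2, 5.0]
finger_gap: 0.448
finger_force: 30.0
```

```bash
python3 -c "
from h import *
avg(4)"
```

```text
[ 1.2533 -0.5392  5.3276 -0.0731 -0.225  -0.0164  0.5705 -0.1757  0.0465] sd [0.353 0.333 0.328 0.042 0.006 0.011]
```

{"name": "carry_out", "arguments": {
  "plan": [
    [[0, 0, 0.004, 0, 0, 0], [0.0006, -0.0036, 0.004, 0, 0, 0], [0.0006, -0.0036, 0.002, 0, 0, 0], [0.0006, -0.0036, 0, 0, 0, 0], [0.0006, -0.0036, 0, 0, 0, 0]]
  ]
}}

```text
time: 10.45
ee_pos: [0.5704, -0.1761, 0.0465]
ee_rot: [[0.4, 0.915, 0.05], [0.909, -0.403, 0.111], [0.122, 0.001, -0.993]]
ft_force: [1.6, 1.7, 8.5]
finger_gap: 0.449
finger_force: 30.0
```

```bash
python3 -c "
from h import *
avg(4)"
```

```text
[ 1.1454  1.9893  7.8635  0.6203 -0.2032 -0.0181  0.5704 -0.1761  0.0465] sd [0.677 0.446 0.334 0.009 0.023 0.041]
```

The lateral forces reverse for shifts each way, so the egg is nested in the ring with its blunt end at about z = 0.030. I'll re-centre, relax and release.

{"name": "carry_out", "arguments": {
  "plan": [
    [[0.0012, 0.003, 0.002, 0, 0, 0], [0.0012, 0.003, 0.001, 0, 0, 0], [0.0012, 0.003, 0.001, 0, 0, 0]]
  ]
}}

```text
time: 11.02
ee_pos: [0.5705, -0.1758, 0.0465]
ee_rot: [[0.4, 0.915, 0.05], [0.908, -0.403, 0.109], [0.12, 0.001, -0.993]]
ft_force: [1.0, 0.8, 6.3]
finger_gap: 0.448
finger_force: 30.0
```

{"name": "carry_out", "arguments": {
  "plan": [
    [[0, 0, 0, 0, 0, 0], [0, 0, 0, 0, 0, 0], [0, 0, 0, 0, 0, 0], [0, 0, 0, 0, 0, 0]]
  ],
  "jaw": 62
}}

```text
time: 11.52
ee_pos: [0.5696, -0.1754, 0.0457]
ee_rot: [[0.4, 0.915, 0.048], [0.908, -0.403, 0.11], [0.12, -0.001, -0.993]]
ft_force: [0.0, -0.2, 0.6]
finger_gap: 0.658
finger_force: 0.0
```

{"name": "carry_out", "arguments": {
  "plan": [
    [[0, 0, 0.04, 0, 0, 0], [0, 0, 0.12, 0, 0, 0], [0, 0, 0.22, 0, 0, 0], [0, 0.02, 0.31, -0.05, 0.02, 0], [-0.03, 0.08, 0.34, -0.12, 0.05, 0], [-0.08, 0.18, 0.34, -0.2, 0.09, 0], [-0.13, 0.28, 0.3, -0.3, 0.13, 0], [-0.18, 0.38, 0.24, -0.38, 0.17, 0], [-0.2, 0.44, 0.2, -0.44, 0.194, 0], [-0.206, 0.458, 0.16, -0.44, 0.194, 0], [-0.206, 0.458, 0.14, -0.44, 0.194, 0], [-0.206, 0.458, 0.14, -0.44, 0.194, 0]]
  ]
}}

```text
time: 13.02
ee_pos: [0.4668, 0.0525, 0.1157]
ee_rot: [[0.401, 0.915, -0.049], [0.908, -0.404, -0.11], [-0.121, -0.0, -0.993]]
ft_force: [0.7, -0.5, -0.4]
finger_gap: 0.659
finger_force: 0.0
```

```bash
python3 - <<'E'
from h import *
c=snap('scene','s5'); snap('wrist','w5'); s=monitor.get_state(); print(s['ee_pos'],s['time'])
E
```

```text
[0.46755564 0.05238528 0.11651319] 13.125
```

{"name": "carry_out", "arguments": {
  "plan": [
    [[-0.001, 0.003, -0.05, 0, 0, 0], [-0.001, 0.003, -0.11, 0, 0, 0], [-0.001, 0.003, -0.15, 0, 0, 0], [-0.001, 0.003, -0.17, 0, 0, 0], [-0.001, 0.003, -0.17, 0, 0, 0], [-0.001, 0.003, -0.17, 0, 0, 0]]
  ],
  "jaw": 75
}}

```text
time: 13.88
ee_pos: [0.4671, 0.0549, 0.0318]
ee_rot: [[0.401, 0.915, -0.047], [0.908, -0.404, -0.109], [-0.119, 0.001, -0.993]]
ft_force: [0.1, -0.2, -0.4]
finger_gap: 0.797
finger_force: 0.0
```

{"name": "carry_out", "arguments": {
  "plan": [
    [[0, 0, 0, 0, 0, 0], [0, 0, 0, 0, 0, 0], [0, 0, 0, 0, 0, 0], [0, 0, 0, 0, 0, 0], [0, 0, 0, 0, 0, 0]]
  ],
  "jaw": 30
}}

```text
time: 14.5
ee_pos: [0.4664, 0.0551, 0.0311]
ee_rot: [[0.4, 0.915, -0.048], [0.909, -0.403, -0.11], [-0.12, -0.0, -0.993]]
ft_force: [0.7, 1.6, 0.7]
finger_gap: 0.447
finger_force: 30.0
```

{"name": "carry_out", "arguments": {
  "plan": [
    [[0, 0, 0.03, 0, 0, 0], [0, 0, 0.1, 0, 0, 0], [0, -0.01, 0.2, 0, 0, 0], [0, -0.06, 0.28, 0, 0, 0], [0.01, -0.15, 0.34, 0, 0, 0], [0.03, -0.26, 0.35, 0, 0, 0], [0.05, -0.37, 0.35, 0, 0, 0], [0.07, -0.48, 0.35, 0, 0, 0], [0.09, -0.58, 0.35, 0, 0, 0], [0.1, -0.66, 0.35, 0, 0, 0], [0.108, -0.688, 0.35, 0, 0, 0], [0.108, -0.688, 0.35, 0, 0, 0]]
  ]
}}

```text
time: 16.0
ee_pos: [0.5203, -0.2887, 0.2062]
ee_rot: [[0.401, 0.915, -0.048], [0.908, -0.404, -0.109], [-0.119, -0.0, -0.993]]
ft_force: [0.4, 0.3, -0.9]
finger_gap: 0.446
finger_force: 30.0
```

{"name": "carry_out", "arguments": {
  "plan": [
    [[0, 0, -0.03, 0, 0, 0], [0, 0, -0.09, 0, 0, 0], [0, 0, -0.15, 0, 0, 0], [0, 0, -0.21, 0, 0, 0], [0, 0, -0.26, 0, 0, 0], [0, 0, -0.29, 0, 0, 0], [0, 0, -0.3, 0, 0, 0], [0, 0, -0.3, 0, 0, 0], [0, 0, -0.3, 0, 0, 0]]
  ]
}}

```text
time: 17.12
ee_pos: [0.521, -0.2892, 0.0568]
ee_rot: [[0.4, 0.915, -0.047], [0.908, -0.403, -0.11], [-0.12, 0.002, -0.993]]
ft_force: [-0.7, 0.1, -1.4]
finger_gap: 0.451
finger_force: 30.0
```

Contact is expected at a TCP height of about 0.0465, so I lower 9 mm and then go in finer steps.

{"name": "carry_out", "arguments": {
  "plan": [
    [[0, 0, -0.006, 0, 0, 0], [0, 0, -0.012, 0, 0, 0], [0, 0, -0.016, 0, 0, 0], [0, 0, -0.018, 0, 0, 0], [0, 0, -0.018, 0, 0, 0]]
  ]
}}

```text
time: 17.75
ee_pos: [0.5207, -0.2893, 0.0471]
ee_rot: [[0.4, 0.915, -0.048], [0.908, -0.403, -0.11], [-0.12, 0.001, -0.993]]
ft_force: [-0.1, -0.8, 0.7]
finger_gap: 0.446
finger_force: 30.0
```

{"name": "carry_out", "arguments": {
  "plan": [
    [[0, 0, -0.002, 0, 0, 0], [0, 0, -0.002, 0, 0, 0]]
  ]
}}

```text
time: 18.0
ee_pos: [0.521, -0.2897, 0.0465]
ee_rot: [[0.401, 0.915, -0.047], [0.908, -0.403, -0.111], [-0.12, 0.002, -0.993]]
ft_force: [0.5, -2.2, 4.0]
finger_gap: 0.45
finger_force: 30.0
```

```bash
python3 -c "
from h import *
avg(4)"
```

```text
[ 0.7523 -1.5476  5.1212 -0.3893 -0.0872  0.0421  0.5211 -0.2896  0.0465] sd [0.305 0.441 1.16  0.024 0.048 0.011]
```

Same contact height as the first cup, with 5 N up. Release.

{"name": "carry_out", "arguments": {
  "plan": [
    [[0, -0.001, 0.001, 0, 0, 0], [0, -0.001, 0.001, 0, 0, 0]]
  ]
}}

```text
time: 18.45
ee_pos: [0.521, -0.2896, 0.0466]
ee_rot: [[0.4, 0.915, -0.047], [0.909, -0.403, -0.11], [-0.12, 0.001, -0.993]]
ft_force: [1.6, -2.1, 3.5]
finger_gap: 0.449
finger_force: 30.0
```

{"name": "carry_out", "arguments": {
  "plan": [
    [[0, 0, 0, 0, 0, 0], [0, 0, 0, 0, 0, 0], [0, 0, 0, 0, 0, 0], [0, 0, 0, 0, 0, 0]]
  ],
  "jaw": 62
}}

```text
time: 18.95
ee_pos: [0.5201, -0.2892, 0.0463]
ee_rot: [[0.4, 0.915, -0.049], [0.909, -0.403, -0.109], [-0.12, -0.001, -0.993]]
ft_force: [0.8, -0.4, 0.4]
finger_gap: 0.658
finger_force: 0.0
```

{"name": "carry_out", "arguments": {
  "plan": [
    [[0, 0, 0.04, 0, 0, 0], [0, 0, 0.13, 0, 0, 0], [0, 0, 0.24, 0, 0, 0], [0, 0, 0.35, 0.05, -0.02, 0], [0.01, 0.03, 0.46, 0.1, -0.05, 0], [0.03, 0.07, 0.56, 0.17, -0.08, 0], [0.05, 0.1, 0.64, 0.22, -0.097, 0], [0.05, 0.112, 0.678, 0.22, -0.097, 0], [0.05, 0.112, 0.678, 0.22, -0.097, 0], [0.05, 0.112, 0.678, 0.22, -0.097, 0]]
  ]
}}

```text
time: 20.2
ee_pos: [0.5447, -0.2335, 0.3842]
ee_rot: [[0.404, 0.915, -0.002], [0.915, -0.404, 0.001], [-0.0, -0.002, -1.0]]
ft_force: [-0.6, 0.1, -0.4]
finger_gap: 0.659
finger_force: 0.0
```

```bash
python3 - <<'E'
from h import *
snap('wrist','w6'); s=monitor.get_state(); print(s['ee_pos'],s['ee_rot'].round(4).tolist(),s['time'])
im=cv2.imread('pics/w6.png')
u,v=proj('w6',[(.5455,-.233,.12)])[0].astype(int); print(u,v)
u0,v0=u-120,v-100
cv2.imwrite('pics/w6c.png',cv2.resize(im[v0:v0+180,u0:u0+240],None,fx=3.3333,fy=3.3333,interpolation=cv2.INTER_CUBIC)); print(u0,v0)
E
```

```text
[ 0.54455296 -0.23350899  0.38398591] [[0.4037, 0.9149, -0.0026], [0.9149, -0.4037, 0.0008], [-0.0004, -0.0027, -1.0]] 20.25
324 205
204 105
```

View pics/w6c.png

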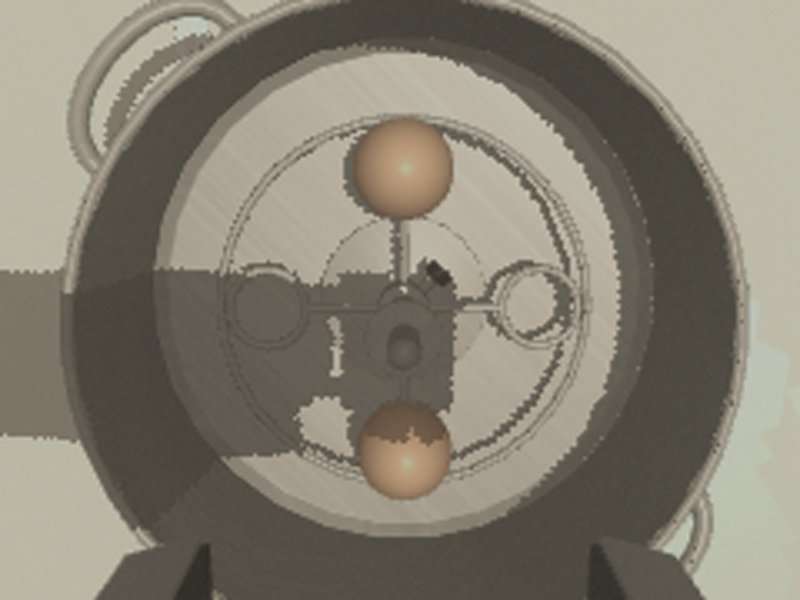

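Both eggs stand upright, centred in opposite cups (crop px (404,167) and (404,450)), and the post tip is at (403,348). Touch puts the post at (0.5455, -0.2333). Next is the upper tier.

{"name": "carry_out", "arguments": {
  "plan": [
    [[0.0, 0.04, 0, 0, 0, 0], [0.01, 0.13, 0, 0, 0, 0], [0.01, 0.24, 0, 0, 0, 0], [0.02, 0.35, 0, 0, 0, 0], [0.02, 0.46, -0.03, 0, 0, 0], [0.03, 0.57, -0.08, 0, 0, 0], [0.03, 0.68, -0.14, 0, 0, 0], [0.04, 0.78, -0.2, 0, 0, 0], [0.042, 0.84, -0.25, 0, 0, 0], [0.042, 0.873, -0.268, 0, 0, 0], [0.042, 0.873, -0.268, 0, 0, 0], [0.042, 0.873, -0.268, 0, 0, 0]]
  ],
  "jaw": 70
}}

```text
time: 21.75
ee_pos: [0.5672, 0.2013, 0.2526]
ee_rot: [[0.405, 0.914, 0.002], [0.914, -0.405, -0.001], [0.0, 0.002, -1.0]]
ft_force: [0.4, -0.6, -0.1]
finger_gap: 0.744
finger_force: 0.0
```

```bash
python3 - <<'E'
from h import *
print('tip w6',atz('w6',204+403.5/3.3333-.5,105+348/3.3333-.5,.160))
snap('wrist','w7'); s=monitor.get_state(); print(s['ee_pos'],s['time'])
im=cv2.imread('pics/w7.png')
u,v=proj('w7',[(.586,.248,.02)])[0].astype(int); print(u,v)
u0,v0=max(0,u-160),max(0,v-120)
cv2.imwrite('pics/w7c.png',cv2.resize(im[v0:v0+240,u0:u0+320],None,fx=2.5,fy=2.5,interpolation=cv2.INTER_CUBIC)); print(u0,v0)
E
```

```text
tip w6 [ 0.54670863 -0.23125656  0.16      ]
[0.56729756 0.20121482 0.25273461] 21.8
321 167
161 47
```

View pics/w7c.png

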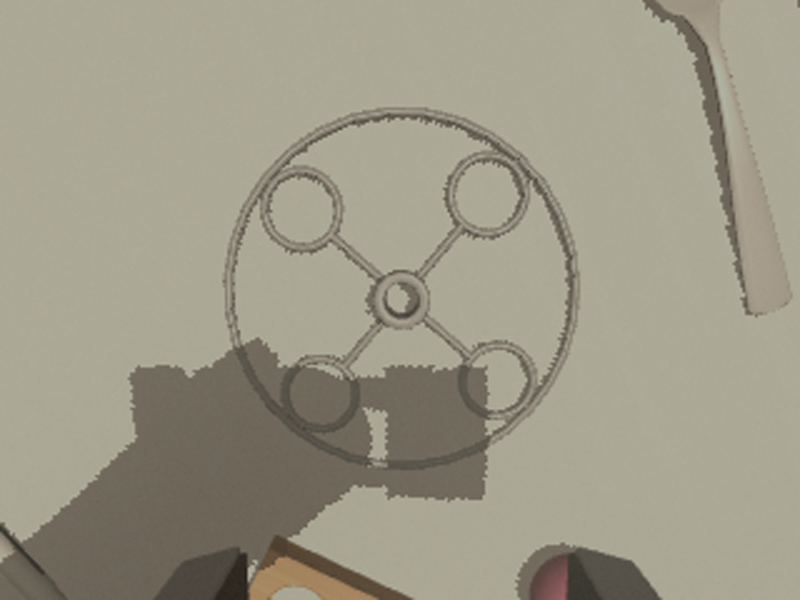

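The hub top is at crop (401,299), the outer wire centred at about (402,288), and the spokes lie diagonal to the jaw direction.

```bash
python3 - <<'E'
from h import *
g=lambda u,v,z:atz('w7',161+u/2.5-.3,47+v/2.5-.3,z)[:2].round(4)
print('hub',g(401,299,.038),'wire',g(402.5,288,.005)); a,b=g(225,288,.005),g(580,288,.005);print(np.linalg.norm(a-b))
s=monitor.get_state(); print(s['ee_pos'],s['ee_rot'].round(4).tolist(),s['torque'])
E
```

```text
hub [0.5868 0.2503] wire [0.5887 0.2534]
0.17092337464489743
[0.56729756 0.20121482 0.25273461] [[0.4057, 0.914, 0.0021], [0.914, -0.4057, -0.0002], [0.0006, 0.002, -1.0]] [ 0.0251667   0.02247512 -0.02540628]
```

{"name": "carry_out", "arguments": {
  "plan": [
    [[0.02, 0.05, -0.04, 0, 0, 0], [0.037, 0.095, -0.11, 0, 0, 0], [0.037, 0.095, -0.2, 0, 0, 0], [0.037, 0.095, -0.29, 0, 0, 0], [0.037, 0.095, -0.37, 0, 0, 0], [0.037, 0.095, -0.43, 0, 0, 0], [0.037, 0.095, -0.465, 0, 0, 0], [0.037, 0.095, -0.475, 0, 0, 0], [0.037, 0.095, -0.475, 0, 0, 0], [0.037, 0.095, -0.475, 0, 0, 0]]
  ]
}}

```text
time: 23.05
ee_pos: [0.5859, 0.2508, 0.0153]
ee_rot: [[0.403, 0.915, 0.002], [0.915, -0.403, 0.001], [0.002, 0.002, -1.0]]
ft_force: [0.7, -0.3, -1.0]
finger_gap: 0.746
finger_force: 0.0
```

```bash
python3 -c "
from h import *
avg(3)"
```

```text
[-3.707e-01 -1.205e-01 -9.870e-02  4.000e-04  7.000e-04  6.500e-03
  5.856e-01  2.509e-01  1.500e-02] sd [0.17  0.694 0.258 0.031 0.043 0.023]
```

{"name": "carry_out", "arguments": {
  "plan": [
    [[0, -0.005, 0, 0, 0, 0], [0, -0.005, 0, 0, 0, 0], [0, -0.005, 0, 0, 0, 0]]
  ]
}}

```text
time: 23.58
ee_pos: [0.5849, 0.2479, 0.014]
ee_rot: [[0.403, 0.915, 0.0], [0.915, -0.403, 0.0], [0.0, -0.0, -1.0]]
ft_force: [-0.2, 0.3, 0.2]
finger_gap: 0.746
finger_force: 0.0
```

{"name": "carry_out", "arguments": {
  "plan": [
    [[0, 0, 0, 0, 0, 0], [0, 0, 0, 0, 0, 0], [0, 0, 0, 0, 0, 0], [0, 0, 0, 0, 0, 0], [0, 0, 0, 0, 0, 0], [0, 0, 0, 0, 0, 0], [0, 0, 0, 0, 0, 0]]
  ],
  "jaw": 10
}}

```text
time: 24.45
ee_pos: [0.585, 0.248, 0.014]
ee_rot: [[0.403, 0.915, 0.0], [0.915, -0.403, 0.0], [0.0, 0.0, -1.0]]
ft_force: [0.5, -0.3, -0.4]
finger_gap: 0.262
finger_force: 30.0
```

```bash
python3 -c "
from h import *
avg(4)"
```

```text
[ 0.7134 -0.2664  0.0453 -0.0024 -0.0378 -0.0295  0.585   0.248   0.014 ] sd [0.348 0.346 0.449 0.021 0.033 0.036]
```

{"name": "carry_out", "arguments": {
  "plan": [
    [[0, 0, 0.02, 0, 0, 0], [0, 0, 0.07, 0, 0, 0], [0, 0, 0.14, 0, 0, 0], [0, 0, 0.22, 0, 0, 0], [0, -0.02, 0.3, 0, 0, 0], [0, -0.06, 0.37, 0, 0, 0], [-0.01, -0.12, 0.42, 0, 0, 0], [-0.02, -0.2, 0.45, 0, 0, 0], [-0.03, -0.28, 0.452, 0, 0, 0], [-0.03, -0.36, 0.452, 0, 0, 0], [-0.04, -0.44, 0.452, 0, 0, 0], [-0.04, -0.52, 0.452, 0, 0, 0]]
  ]
}}

```text
time: 26.15
ee_pos: [0.564, -0.0132, 0.2405]
ee_rot: [[0.403, 0.915, -0.0], [0.915, -0.403, 0.0], [0.0, -0.0, -1.0]]
ft_force: [0.5, -0.4, -1.6]
finger_gap: 0.268
finger_force: 30.0
```

{"name": "carry_out", "arguments": {
  "plan": [
    [[0, -0.08, 0, 0, 0, 0], [-0.01, -0.17, 0, 0, 0, 0], [-0.02, -0.26, 0, 0, 0, 0], [-0.03, -0.34, 0, 0, 0, 0], [-0.04, -0.4, 0, 0, 0, 0], [-0.04, -0.435, 0, 0, 0, 0], [-0.04, -0.444, 0, 0, 0, 0], [-0.04, -0.444, 0, 0, 0, 0], [-0.04, -0.444, 0, 0, 0, 0], [-0.04, -0.444, 0, 0, 0, 0]]
  ]
}}

```text
time: 27.4
ee_pos: [0.5452, -0.2328, 0.24]
ee_rot: [[0.402, 0.916, -0.0], [0.916, -0.402, 0.001], [0.0, -0.0, -1.0]]
ft_force: [1.0, 0.2, -1.1]
finger_gap: 0.265
finger_force: 30.0
```

```bash
python3 -c "
from h import *
avg(4); snap('wrist','w8'); snap('side','d8'); snap('scene','s8'); s=monitor.get_state(); print(s['ee_rot'].round(4).tolist(),s['finger_gap'],s['time'])
im=cv2.imread('pics/side0.png'); im=cv2.imread('pics/d8.png'); a=im[120:360,220:500]
b=cv2.imread('pics/s8.png')[60:300,260:500]
cv2.imwrite('pics/c8.png',cv2.resize(np.hstack([a,b]),None,fx=1.5,fy=1.5,interpolation=cv2.INTER_CUBIC))
"
```

```text
[-0.1311  0.0718 -1.9657 -0.0035  0.0234 -0.0086  0.5451 -0.2334  0.24  ] sd [0.495 0.438 0.411 0.028 0.02  0.024]
[[0.4032, 0.9151, -0.0], [0.9151, -0.4032, 0.0], [0.0, -0.0, -1.0]] 0.26382247371216644 27.75
```

View pics/c8.png

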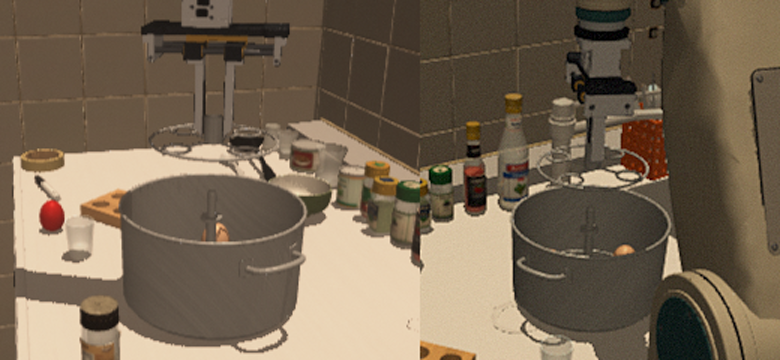

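The tier hangs level above the post, and in the side view the hub lines up with the post tip.

{"name": "carry_out", "arguments": {
  "plan": [
    [[0, 0, -0.02, 0, 0, 0], [0, 0, -0.06, 0, 0, 0], [0, 0, -0.1, 0, 0, 0], [0, 0, -0.12, 0, 0, 0], [0, 0, -0.126, 0, 0, 0], [0, 0, -0.132, 0, 0, 0], [0, 0, -0.138, 0, 0, 0], [0, 0, -0.138, 0, 0, 0]]
  ]
}}

```text
time: 28.75
ee_pos: [0.545, -0.234, 0.1711]
ee_rot: [[0.403, 0.915, 0.0], [0.915, -0.403, -0.0], [0.0, 0.0, -1.0]]
ft_force: [0.3, 0.7, -2.0]
finger_gap: 0.266
finger_force: 30.0
```

{"name": "carry_out", "arguments": {
  "plan": [
    [[0, 0, -0.004, 0, 0, 0], [0, 0, -0.008, 0, 0, 0], [0, 0, -0.01, 0, 0, 0], [0, 0, -0.01, 0, 0, 0]]
  ]
}}

```text
time: 29.25
ee_pos: [0.5449, -0.234, 0.1659]
ee_rot: [[0.403, 0.915, -0.0], [0.915, -0.403, -0.0], [-0.0, -0.0, -1.0]]
ft_force: [-0.0, 0.3, -2.5]
finger_gap: 0.265
finger_force: 30.0
```

```bash
python3 -c "
from h import *
avg(3)"
```

```text
[-0.3107  0.0789 -2.4488 -0.0704  0.1006 -0.0059  0.5448 -0.234   0.1659] sd [0.244 0.319 0.525 0.022 0.001 0.016]
```

The foot is 7 mm below the post tip without resistance, so it is threaded. I continue towards the collar.

{"name": "carry_out", "arguments": {
  "plan": [
    [[0, 0, -0.008, 0, 0, 0], [0, 0, -0.016, 0, 0, 0], [0, 0, -0.024, 0, 0, 0], [0, 0, -0.024, 0, 0, 0]]
  ]
}}

```text
time: 29.9
ee_pos: [0.5447, -0.234, 0.1535]
ee_rot: [[0.403, 0.915, -0.001], [0.915, -0.403, 0.0], [-0.0, -0.001, -1.0]]
ft_force: [-0.6, -0.8, -3.1]
finger_gap: 0.265
finger_force: 30.0
```

{"name": "carry_out", "arguments": {
  "plan": [
    [[0, 0, -0.008, 0, 0, 0], [0, 0, -0.016, 0, 0, 0], [0, 0, -0.024, 0, 0, 0], [0, 0, -0.028, 0, 0, 0], [0, 0, -0.028, 0, 0, 0]]
  ]
}}

```text
time: 30.52
ee_pos: [0.5447, -0.234, 0.1396]
ee_rot: [[0.403, 0.915, -0.001], [0.915, -0.403, 0.0], [-0.0, -0.001, -1.0]]
ft_force: [-0.4, -2.1, -3.3]
finger_gap: 0.266
finger_force: 30.0
```

{"name": "carry_out", "arguments": {
  "plan": [
    [[0, 0, -0.002, 0, 0, 0], [0, 0, -0.004, 0, 0, 0], [0, 0, -0.004, 0, 0, 0]]
  ]
}}

```text
time: 30.9
ee_pos: [0.545, -0.2341, 0.138]
ee_rot: [[0.403, 0.915, 0.0], [0.915, -0.403, -0.0], [-0.0, 0.0, -1.0]]
ft_force: [-0.5, -1.0, -2.0]
finger_gap: 0.263
finger_force: 30.0
```

```bash
python3 -c "
from h import *
avg(3)"
```

```text
[-0.2774 -1.7451 -1.4063 -0.4017  0.1418 -0.0071  0.545  -0.2341  0.138 ] sd [0.208 0.295 0.226 0.038 0.022 0.012]
```

{"name": "carry_out", "arguments": {
  "plan": [
    [[0, 0, -0.002, 0, 0, 0], [0, 0, -0.003, 0, 0, 0], [0, 0, -0.003, 0, 0, 0]]
  ]
}}

```text
time: 31.42
ee_pos: [0.545, -0.2341, 0.1365]
ee_rot: [[0.403, 0.915, 0.0], [0.915, -0.403, -0.0], [-0.0, 0.0, -1.0]]
ft_force: [0.4, -2.0, -0.7]
finger_gap: 0.268
finger_force: 30.0
```

{"name": "carry_out", "arguments": {
  "plan": [
    [[0, 0, -0.001, 0, 0, 0], [0, 0, -0.002, 0, 0, 0], [0, 0, -0.002, 0, 0, 0]]
  ]
}}

```text
time: 31.8
ee_pos: [0.5449, -0.2341, 0.1357]
ee_rot: [[0.403, 0.915, 0.0], [0.915, -0.403, -0.0], [-0.0, 0.0, -1.0]]
ft_force: [-0.5, -1.2, 0.9]
finger_gap: 0.262
finger_force: 30.0
```

```bash
python3 -c "
from h import *
avg(3)"
```

```text
[-0.6254 -2.3053  1.1197 -0.3969  0.3022  0.0335  0.5449 -0.2341  0.1357] sd [0.357 0.59  0.163 0.011 0.027 0.039]
```

{"name": "carry_out", "arguments": {
  "plan": [
    [[0, 0, -0.001, 0, 0, 0], [0, 0, -0.001, 0, 0, 0], [0, 0, -0.001, 0, 0, 0]]
  ]
}}

```text
time: 32.33
ee_pos: [0.5449, -0.2341, 0.1356]
ee_rot: [[0.403, 0.915, 0.0], [0.915, -0.403, -0.0], [0.0, 0.0, -1.0]]
ft_force: [-2.8, -2.0, 5.8]
finger_gap: 0.263
finger_force: 30.0
```

```bash
python3 -c "
from h import *
avg(3)"
```

```text
[-2.0505 -1.4409  5.6312 -0.2738  0.5694  0.0234  0.5449 -0.2341  0.1356] sd [0.172 0.242 0.442 0.025 0.022 0.047]
```

The tier is seated on the collar: z stopped at 0.1356 (expected 0.1355) with about 6 N up. Release and retreat.

{"name": "carry_out", "arguments": {
  "plan": [
    [[0, 0, 0.001, 0, 0, 0], [0, 0, 0.001, 0, 0, 0], [0, 0, 0.001, 0, 0, 0], [0, 0, 0.001, 0, 0, 0], [0, 0, 0.001, 0, 0, 0]]
  ],
  "jaw": 50
}}

```text
time: 33.1
ee_pos: [0.5449, -0.2339, 0.1354]
ee_rot: [[0.403, 0.915, -0.0], [0.915, -0.403, 0.0], [0.0, -0.0, -1.0]]
ft_force: [-0.8, -1.0, 0.6]
finger_gap: 0.537
finger_force: 0.0
```

{"name": "carry_out", "arguments": {
  "plan": [
    [[0, 0, 0.02, 0, 0, 0], [0, 0, 0.06, 0, 0, 0], [0, 0, 0.12, 0, 0, 0], [0, 0, 0.2, 0, 0, 0], [0, 0.02, 0.3, 0, 0, 0], [0, 0.06, 0.38, 0, 0, 0], [0, 0.12, 0.42, 0, 0, 0], [0, 0.15, 0.42, 0, 0, 0], [0, 0.15, 0.42, 0, 0, 0]]
  ]
}}

```text
time: 34.22
ee_pos: [0.5445, -0.1579, 0.3448]
ee_rot: [[0.401, 0.916, -0.001], [0.916, -0.401, 0.0], [-0.0, -0.001, -1.0]]
ft_force: [-0.3, -1.1, -0.1]
finger_gap: 0.534
finger_force: 0.0
```

```bash
python3 -c "
from h import *
snap('wrist','w9'); snap('side','d9'); s=monitor.get_state(); print(s['ee_pos'],s['time'])
a=cv2.imread('pics/w9.png')[80:440,160:500]; b=cv2.imread('pics/d9.png')[180:380,220:460]
b=cv2.resize(b,(432,360)); cv2.imwrite('pics/c9.png',np.hstack([a,b]))
"
```

```text
[ 0.54410443 -0.15995485  0.34435093] 34.325
```

View pics/c9.png

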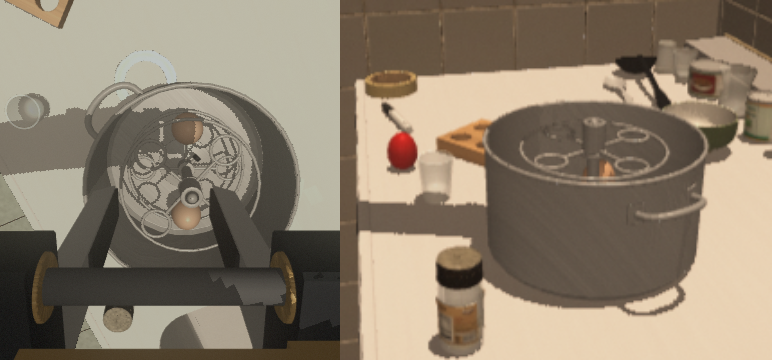

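The upper tier sits level in the pot with its hub over the post. Both eggs are beneath it, and the tumbler and jar haven't moved. Handing in.

```bash
python3 -c "
from rig import manip
print(manip.job_done())"
```

```text
the job is handed in; nothing more can be done
None
```

Job handed in at about 34 s of the 72 s limit: both eggs stand blunt end down in opposite cups of the lower tier, the upper tier sits level on the collar above them, and the tumbler and pepper jar were not touched. The hand-in gave no verdict.

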